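Knock the stuck brass insert out of its die holder

ROBOT

A 6-joint arm with a two-finger parallel gripper is mounted at the origin on the work surface. World frame = base frame: x ahead of the robot, y to its left, z up, the work surface at z = 0. Lengths are in m, angles in rad, forces in N, time in s.
With the tool pointing down it reaches from about 0.275 to 0.975 m from the base axis. Payload 8.4 kg.
Tool frame: the origin (TCP) lies at the very end of the fingers, on their centre line; the grasp point (between the pads) lies ctrl.grip_point_offset behind it (ctrl.grip_point_offset is the distance from the TCP to the grasp point, in m); z points along the fingers, y is the line along which they close (so a half turn about z gives the same grasp; the last joint's range is limited). The gripper opens to 92 mm and grips with 3 to 60 N. Pads are 20 mm wide; open, the fingers measure 128 mm over their backs; the gripper's body (75 mm by 189 mm) begins 69 mm behind the grasp point.
Start: joints at [1.208, 0.353, 1.633, -0, 1.155, -0.002], TCP at [0.221, 0.585, 0.215] pointing down, gripper open.
Joint ranges: [-2.63, 2.63], [-0.92, 2.1], [0.06, 2.66], [-1.3, 4.44], [0, 2.69], [-3.02, 3.02]. Speed limits (rad/s): [2.22, 2.22, 2.79, 3.14, 3.14, 3.14].

INTERFACE

Orientations are given as a rotation vector (axis times angle).
In Python, from cell import telemetry, eyes, ctrl, spotter gives the robot as it stands. The module is installed in compiled form; this text tells all that it offers.
- The arm moves only by the tool move_arm, never from a script. Its argument "commands" is a list that holds one entry, the list of rows, each a list of 5 numbers: the shift along the tool's x, y, z in mm, then the turn about the tool's z in rad, then the finger opening in mm, from 0 to 91.9. In form: [[[x, y, z, roll, hand], ...]]. A call has 1 to 10 rows; each row shifts and turns the commanded pose from where the row before left it, along the tool's axes as they then stand; what a row does not reach is not made up. A row lasts 1/12 s, in which the tool goes at most 41.7 mm and 7.16 degrees, less where a joint would pass 70% of its speed; a pose out of reach is approached as far as the arm can. A call is refused whole if a number of a shift passes 41.7 or a number of a turn 0.125, either way. A call with a gripper value outside its range is refused whole. The fingers move at their own pace and stop on an object; "squeeze" is the grip in N (left out, the last holds). Time passes only in rows, so rows that do not move let the fingers close. It gives the time, the measured TCP pose, the force, the opening and the grip force at its end, in the units of the state.
- telemetry.get_obs(): the state, without advancing time (a new reading comes with each control period).
- eyes.read_camera(name): name is "side" or "top" or "wrist"; returns the picture (480x640x3 uint8, red, green, blue); there is no depth.
- eyes.calibration(name): a dict with "camera_matrix" (3x3 intrinsics, pixels), "dist" ([k1, k2, p1, p2, k3] as OpenCV has them; the pictures are not rectified), "rvec" (rotation vector, rad) and "tvec" (3), from world to camera coordinates, as OpenCV has them; the wrist camera has in their place "mount" (4x4, takes a point from camera to tool coordinates, whose origin is the TCP and whose axes are the flange's). Camera axes: x right, y down, z forward; pixel columns grow to the right and rows downward; lengths in m; the calibration is good to about 2 mm. A picture is of the moment at which its call begins: read the wrist's pose just before it. calibration takes no time and is no camera call.
- ctrl.sign_off(): hands the job in; it is judged then, once.
Trained networks look in the newest picture that a camera, given by its name, has taken for a name from the list of things; names that differ only in an ending like _2 or _b are one class to them, and where a whole thing is asked for, a point or a joint stands for the part that bears it (a point fixed in the world has none). Each returns a list of dicts, best first, with "p" (0 to 1); they miss things now and then, are a little off and sometimes report something else, mostly with a low value. They report only what shows in the picture. A call takes as long as a camera call. They do not tell look-alikes from the thing itself.
- spotter.look_for(target, camera): "xyz" ([x, y, z] in m, in the coordinates of the camera as it stood for that picture, good to about 4 mm: the middle of the surface that is visible of it).
The state is a dict: "time": time; "q": joint angles; "dq": joint speeds; "joint_torque": joint torques, N m; "tcp_pos": TCP position; "orientation": TCP orientation; "ft_force": force on the tool from outside, world axes, zero at the start; "wrist_torque": the same for the moment, N m; "gripper_width": finger opening in m; "gripper_force": force on a finger pad.
Only numpy, scipy, OpenCV 4.12 (cv2) and the standard library are available. Lean on these libraries where they do the work, as an engineer would, in place of code of your own. Each camera call takes 0.05 s, during which the arm holds its last target. There are 200 camera calls.

TASK

Two die holders stand on the bench. Take the slim blue-sleeved drift from the green tool tray and, through the access hole on top of the holder with the brass insert, push that insert down and out so that it drops onto the catch floor underneath. Then stand the drift back upright in the green tray; the white insert in the other holder must stay in place.

Things in the scene. Friction and masses are not known exactly. Their poses are not given: they have to be found in the camera images.
- drift: Plain upright round bar, 30 mm in diameter, 130 mm long, 0.2 to 0.35 kg: aluminium with a BLUE sleeve (same diameter) and cap from 65 mm above its foot to its top. Origin: centre of its flat lower end, z up along the bar. It starts standing in the green tray beside two that will not do: a red-sleeved one (56 mm thick, 110 mm tall: wider than the hole) and a yellow-sleeved one (30 mm, only 60 mm tall).
- insert_brass: Brass disc, 60 mm across, 24 mm thick, 0.4 to 0.6 kg, stuck in a holder's pocket, top 102 mm above the bench, seen through the access hole straight above it. Origin: centre of its underside, z up. Spring detents hold it with 8 to 20 N; pressed until its top is 60 mm or less above the bench, it drops to the holder's black catch floor, 16 mm above the bench. It cannot come out upwards.
- insert_white: White plastic disc, same size and height, in the other holder; it must stay. Origin: centre of its underside. The two holders are alike and fixed: grey 120 x 120 mm blocks on four legs, turned by up to 17 degrees, top 114 mm above the bench, with a round 50 mm access hole through the 12 mm steel top plate, centred over the insert; below it the 62 mm pocket, open below at 54 mm.
- tool_tray: Shallow green tray fixed to the bench, 240 mm long (its x axis), 110 mm wide (its y axis), walls 4 mm thick and 16 mm high, inner floor 4 mm above the bench. Origin: centre of its underside. The three drifts stand on its long centre line at x = -75, 0 and +75 mm, in any order.
Things that resemble listed ones, but are neither listed nor needed, are in the scene too. What is shaped like the drift but brown or pink is not meant.

How it is judged:
By the outcome, as a careful person would: the job done as asked, in the order asked, and still so for the second after the job is handed in, with the robot touching nothing.
It also fails if it takes over 51 s, if anything falls off the work surface, if the arm or the gripper's body presses on something with over 40 N, if the wrist force passes 120 N, or if a joint passes its speed limit or range.

## Working session

There is one attempt and no reset: what is moved stays moved. The work goes in short steps, Python scripts to look and compute and a tool call to move; the robot and the scene stay as the last step left them, time stands still between calls to the robot, and variables do not carry over. Pictures are saved under pics/ and viewed, at most 10 in all, crops included, and the job is handed in when it is done.

Besides the shell and the picture viewer there is one more tool, called after "Call:" as name([rows], argument=value, ...), one row to a line, values as JSON. move_arm: Moves the arm, as the interface text tells. Its arguments: {"type":"object","properties":{"commands":{"type":"array"},"squeeze":{"type":"number"}},"required":["commands"]}

```bash
mkdir -p pics; cat > h.py <<'E'
import numpy as np, cv2
from cell import telemetry, eyes, ctrl, spotter
def cam(name):
    c=eyes.calibration(name); K=np.array(c["camera_matrix"],float); d=np.array(c["dist"],float)
    if "mount" in c:
        o=telemetry.get_obs(); T=np.eye(4); T[:3,:3]=cv2.Rodrigues(np.array(o["orientation"],float))[0]; T[:3,3]=o["tcp_pos"]
        T=T@np.array(c["mount"])
    else:
        E=np.eye(4);E[:3,:3]=cv2.Rodrigues(np.array(c["rvec"],float))[0];E[:3,3]=np.ravel(c["tvec"]);T=np.linalg.inv(E)
    return K,d,T
def snap(name,fn):
    C=cam(name); im=eyes.read_camera(name); cv2.imwrite("pics/"+fn,im[:,:,::-1]); return im,C
def pix2z(C,u,v,z):
    K,d,T=C; p=cv2.undistortPoints(np.array([[[u,v]]],float),K,d)[0,0]
    r=T[:3,:3]@np.array([p[0],p[1],1]); return T[:3,3]+r*(z-T[2,3])/r[2]
def proj(C,P):
    K,d,T=C;E=np.linalg.inv(T);return cv2.projectPoints(np.array([P],float),E[:3,:3],E[:3,3],K,d)[0].ravel()
def look(t,name,C):
    for r in spotter.look_for(t,name)[:5]:
        w=(C[2]@np.r_[r["xyz"],1])[:3]; print(name,t,round(r["p"],2),w.round(3),proj(C,w).round())
E
python3 - <<'E'
from h import *
print(telemetry.get_obs(),ctrl.grip_point_offset)
for n in("top","side"):
    im,C=snap(n,n+"0.png"); print(n,C[2].round(3).tolist())
    for t in("drift","insert_brass","insert_white","tool_tray"): look(t,n,C)
E
```

```text
{'time': 0.0, 'q': array([ 1.20760095e+00,  3.53577748e-01,  1.63411586e+00, -4.30209101e-06,
        1.15521208e+00, -2.43694549e-03]), 'dq': array([-5.09477248e-04, -3.37808840e-03,  1.11147842e-03,  4.35680306e-04,
       -3.84315517e-04,  3.34722526e-05]), 'joint_torque': array([ 1.85444437e-04, -5.93861711e+01, -3.34213722e+01,  6.97369594e-02,
        2.32279842e-02, -8.04032561e-05]), 'tcp_pos': array([0.22046492, 0.58430458, 0.21391549]), 'orientation': array([-5.63565106e-01, -3.09039143e+00,  2.02910604e-03]), 'ft_force': array([0.74730962, 0.23581643, 0.3249304 ]), 'wrist_torque': array([-0.04705231, -0.00120746, -0.01897214]), 'gripper_force': 0.0, 'gripper_width': 0.09200096550804152} 0.0187
top [[0.008, -0.999, 0.034, 0.511], [-1.0, -0.008, 0.008, -0.012], [-0.008, -0.034, -0.999, 0.926], [0.0, 0.0, 0.0, 1.0]]
top drift 0.74 [0.525 0.001 0.131] [317. 242.]
top drift 0.66 [ 0.485 -0.123  0.13 ] [389. 266.]
top drift 0.61 [ 0.597 -0.132  0.13 ] [394. 200.]
top insert_brass 0.75 [ 0.506 -0.263  0.099] [466. 254.]
top insert_white 0.68 [0.527 0.001 0.133] [317. 240.]
top insert_white 0.64 [0.527 0.188 0.1  ] [212. 240.]
top tool_tray 0.91 [0.51  0.006 0.006] [315. 251.]
top tool_tray 0.57 [0.526 0.188 0.1  ] [212. 241.]
side [[0.989, -0.083, 0.121, 0.458], [-0.147, -0.517, 0.844, -0.546], [-0.007, -0.852, -0.523, 0.435], [0.0, 0.0, 0.0, 1.0]]
side drift 0.96 [ 0.522 -0.013  0.086] [316. 254.]
side drift 0.89 [ 0.485 -0.141  0.105] [299. 303.]
side drift 0.81 [ 0.596 -0.143  0.095] [392. 301.]
side insert_brass 0.93 [ 0.511 -0.255  0.102] [338. 377.]
side insert_white 0.41 [0.527 0.201 0.1  ] [303. 184.]
side tool_tray 0.73 [ 0.511 -0.016  0.006] [310. 300.]
```

View pics/top0.png

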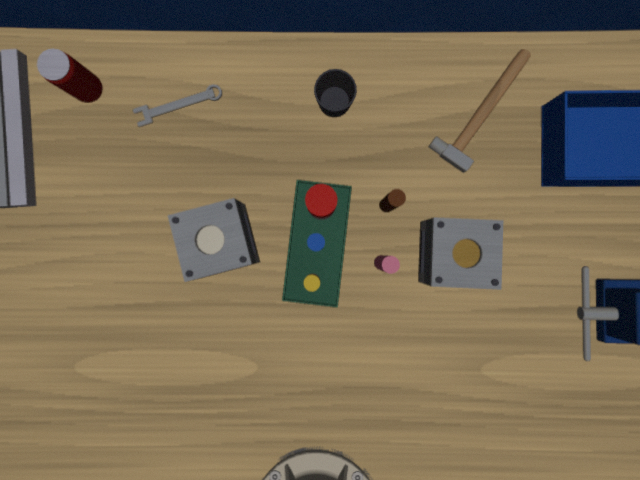

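View pics/side0.png

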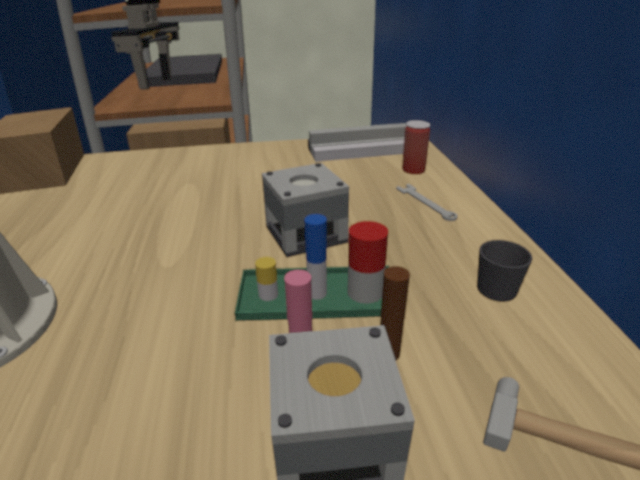

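The top view shows the blue drift at (316,242) between red (321,200) and yellow (312,283). The brass holder is at (466,254) and the white one at (211,240). The side view agrees, with pink and brown look-alikes standing between the tray and the brass holder.

```bash
cat >> h.py <<'E'
def blob(im,f,c,r=45):
    hsv=cv2.cvtColor(im,cv2.COLOR_RGB2HSV).astype(int); m=f(hsv).astype(np.uint8)
    n,l,s,ce=cv2.connectedComponentsWithStats(m); 
    ks=[k for k in range(1,n) if s[k,4]>60 and np.hypot(*(ce[k]-c))<r]
    k=max(ks,key=lambda k:s[k,4]); return ce[k],s[k]
def todo(p,yaw=None):
    o=telemetry.get_obs();R=cv2.Rodrigues(np.array(o["orientation"],float))[0]
    print("t",round(o["time"],2),"tcp",o["tcp_pos"].round(4),"toolshift mm",(R.T@(np.array(p)-o["tcp_pos"])*1000).round(1),"yaw of tool y",np.arctan2(R[1,1],R[0,1]).round(3),"zaxis",R[:,2].round(4),"F",o["ft_force"].round(1))
    return R
E
python3 - <<'E'
from h import *
im=cv2.imread("pics/top0.png")[:,:,::-1].copy();C=cam("top")
B=lambda h:(abs(h[...,0]-112)<15)&(h[...,1]>120)&(h[...,2]>60)
Y=lambda h:(abs(h[...,0]-26)<6)&(h[...,1]>180)&(h[...,2]>90)
R_=lambda h:((h[...,0]<6)|(h[...,0]>174))&(h[...,1]>150)&(h[...,2]>80)
Br=lambda h:(abs(h[...,0]-20)<6)&(h[...,1]>150)
W=lambda h:(h[...,1]<70)&(h[...,2]>160)
for n,f,c,z in(("blue",B,(316,242),.134),("yel",Y,(312,283),.064),("red",R_,(321,200),.114),("brass",Br,(466,254),.102),("white",W,(210,240),.102)):
    ce,s=blob(im,f,c); print(n,ce.round(1),s,pix2z(C,*ce,z).round(4))
todo([.52,0,.2])
E
```

```text
blue [315.5 241.8] [307 233  18  19 273] [0.5247 0.0026 0.134 ]Traceback (most recent call last):
  File "<stdin>", line 9, in <module>
  File "h.py", line 25, in blob
    k=max(ks,key=lambda k:s[k,4]); return ce[k],s[k]
ValueError: max() iterable argument is empty
```

```bash
python3 - <<'E'
from h import *
im=cv2.imread("pics/top0.png")[:,:,::-1].copy();C=cam("top")
hsv=cv2.cvtColor(im,cv2.COLOR_RGB2HSV).astype(int)
for p in((312,283),(321,200),(466,254),(210,240),(452,254)): print(p,hsv[p[1],p[0]])
for n,p,t,z in(("yel",(312,283),8,.064),("red",(321,200),8,.114),("brass",(466,254),8,.114)):
    q=hsv[p[1],p[0]]
    f=lambda h:(np.minimum(abs(h[...,0]-q[0]),180-abs(h[...,0]-q[0]))<t)&(h[...,1]>q[1]*.7)&(abs(h[...,2]-q[2])<70)
    ce,s=blob(im,f,p,15); print(n,ce.round(1),s,pix2z(C,*ce,z).round(4))
print(C[0])
todo([.5247,.0026,.2])
E
```

```text
(312, 283) [ 25 173 162]
(321, 200) [  1 200 143]
(466, 254) [ 20 144 124]
(210, 240) [ 23  31 166]
(452, 254) [ 20  55 116]
yel [311.5 282.6] [304 274  16  18 224] [0.4505 0.0107 0.064 ]
red [320.7 199.7] [305 184  32  33 836] [ 0.599  -0.0057  0.114 ]
brass [466.1 252.9] [453 239  27  29 604] [ 0.508  -0.2588  0.114 ]
[[464.64442349   0.         320.41366275]
 [  0.         464.64442349 234.06136518]
 [  0.           0.           1.        ]]
t 0.5 tcp [0.2207 0.5847 0.2145] toolshift mm [-490.  -437.3   14.6] yaw of tool y 1.21 zaxis [ 0. -0. -1.] F [-0.2  0.   0.4]
```

Call:
move_arm([
  [[-24.5,-21.9,0,0,80],[-24.5,-21.9,0,0,80],[-24.5,-21.9,0,0,80],[-24.5,-21.9,0,0,80],[-24.5,-21.9,0,0,80],[-24.5,-21.9,0,0,80],[-24.5,-21.9,0,0,80],[-24.5,-21.9,0,0,80],[-24.5,-21.9,0,0,80],[-24.5,-21.9,0,0,80]],
])

```text
time: 1.33
tcp_pos: [0.3731, 0.292, 0.2148]
orientation: [0.563, 3.09, 0.001]
ft_force: [0.4, 0.3, -0.6]
gripper_width: 0.0802
gripper_force: 0.0
```

Call:
move_arm([
  [[-24.5,-21.9,0,0,80],[-24.5,-21.9,0,0,80],[-24.5,-21.9,0,0,80],[-24.5,-21.9,0,0,80],[-24.5,-21.9,0,0,80],[-24.5,-21.9,0,0,80],[-24.5,-21.9,0,0,80],[0,0,0,-0.12,80],[0,0,0,-0.12,80],[0,0,0,-0.011,80]],
])

```text
time: 2.17
tcp_pos: [0.4791, 0.0887, 0.2146]
orientation: [0.166, 3.137, 0.0]
ft_force: [0.6, 0.4, 0.0]
gripper_width: 0.0802
gripper_force: 0.0
```

```bash
python3 - <<'E'
from h import *
im,C=snap("wrist","w1.png"); print(C[2].round(3).tolist(), C[0][0,0])
print(proj(C,[.5247,.0026,.134]))
look("drift","wrist",C)
todo([.5247,.0026,.2])
E
```

```text
[[0.107, 0.965, 0.24, 0.412], [0.994, -0.104, -0.025, 0.096], [0.001, 0.242, -0.97, 0.385], [0.0, 0.0, 0.0, 1.0]] 353.1101880971227
[217.52464618 319.52148011]
wrist drift 0.95 [ 0.481 -0.114  0.102] [ 85. 268.]
wrist drift 0.94 [0.515 0.012 0.048] [250. 272.]
wrist drift 0.46 [ 0.585 -0.133  0.007] [145. 328.]
t 2.27 tcp [0.4789 0.0894 0.2146] toolshift mm [-55.3 -81.1  14.6] yaw of tool y 1.458 zaxis [ 1.e-04  1.e-04 -1.e+00] F [-0.   0.1  0.5]
```

View pics/w1.png

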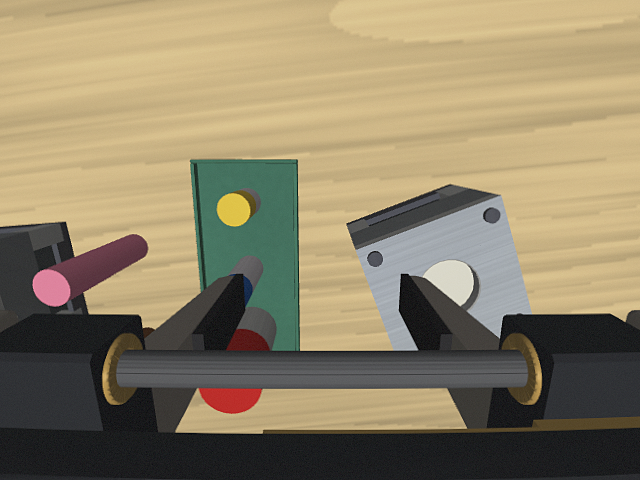

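The wrist view shows the tray aligned with the picture's vertical. Yellow is at (234,210), and blue at about (243,285), mostly hidden by the finger. I'll move over the drift and check from there.

Call:
move_arm([
  [[-18.4,-27,0,0,80],[-18.4,-27,0,0,80],[-18.4,-27.1,0,0,80],[0,0,0,0,80],[0,0,0,0,80]],
])

```text
time: 2.68
tcp_pos: [0.5252, 0.0021, 0.2145]
orientation: [-0.18, -3.136, -0.0]
ft_force: [-0.3, -0.4, -0.2]
gripper_width: 0.0797
gripper_force: 0.0
```

```bash
python3 - <<'E'
from h import *
im,C=snap("wrist","w2.png")
print(proj(C,[.5247,.0026,.134]),proj(C,[.4505,.0107,.064]))
look("drift","wrist",C)
todo([.5247,.0026,.2])
E
```

```text
[322.02761564 251.11949206] [321.28482911 148.36507671]
wrist drift 0.83 [ 0.484 -0.115  0.115] [165. 211.]
wrist drift 0.69 [0.52  0.003 0.133] [322. 245.]
t 2.78 tcp [0.5244 0.0034 0.2144] toolshift mm [-0.4 -0.8 14.4] yaw of tool y 1.459 zaxis [-6.e-04  4.e-04 -1.e+00] F [-0.3  0.1  0. ]
```

View pics/w2.png

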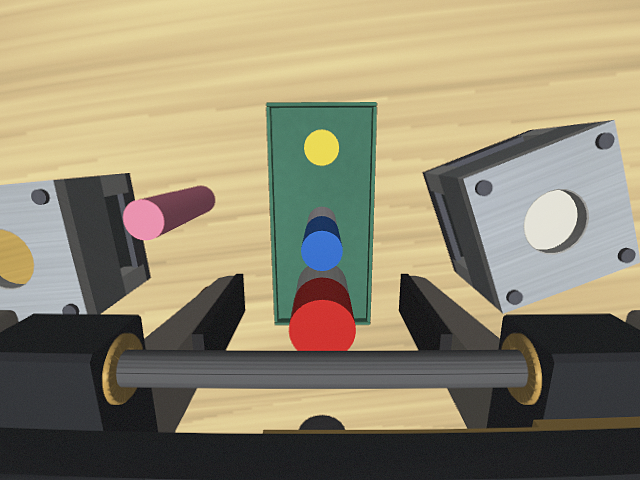

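The wrist view puts the blue cap at (322,251), exactly as predicted, and centred between the fingers. Next: descend and grip.

Call:
move_arm([
  [[0,0,26,0,80],[0,0,26,0,80],[0,0,26,0,80],[0,0,26,0,80],[0,0,25,0,80],[0,0,0,0,80],[0,0,0,0,28],[0,0,0,0,20],[0,0,0,0,20],[0,0,0,0,20]],
], squeeze=50)

```text
time: 3.62
tcp_pos: [0.5259, 0.003, 0.0872]
orientation: [0.172, 3.134, 0.0]
ft_force: [-0.6, 0.5, 0.5]
gripper_width: 0.0556
gripper_force: 0.0
```

Call:
move_arm([
  [[0,0,0,0,20],[0,0,0,0,20],[0,0,0,0,20],[0,0,0,0,20],[0,0,0,0,20]],
])

```text
time: 4.03
tcp_pos: [0.5251, 0.0026, 0.0858]
orientation: [0.172, 3.136, -0.0]
ft_force: [0.5, 0.6, 2.3]
gripper_width: 0.0294
gripper_force: 50.0
```

Call:
move_arm([
  [[0,0,-20,0,20],[0,0,-32,0,20],[0,0,-32,0,20],[0,0,-33,0,20],[0,0,-33,0,20],[0,0,0,0,20],[0,0,0,0,20]],
])

```text
time: 4.62
tcp_pos: [0.5257, 0.0027, 0.2369]
orientation: [0.172, 3.134, 0.0]
ft_force: [0.2, 0.4, -3.3]
gripper_width: 0.0292
gripper_force: 50.0
```

Call:
move_arm([
  [[-1,-20.2,0,0,20],[-1.4,-30.2,0,0,20],[-1.4,-30.2,0,0,20],[-1.4,-30.2,0,0,20],[-1.4,-30.2,0,0,20],[-1.4,-30.2,0,0,20],[-1.4,-30.2,0,0,20],[-1.4,-30.2,0,0,20],[-1.2,-30.1,0,0,20],[0,0,0,0,20]],
])

```text
time: 5.45
tcp_pos: [0.5067, -0.2627, 0.2332]
orientation: [-0.176, -3.134, 0.001]
ft_force: [-0.6, -0.1, -2.4]
gripper_width: 0.0293
gripper_force: 50.0
```

```bash
python3 - <<'E'
from h import *
o=telemetry.get_obs(); print(o["gripper_width"],o["gripper_force"])
im,C=snap("wrist","w3.png"); im2,C2=snap("side","s3.png")
cv2.imwrite("pics/c3.png",np.hstack([cv2.resize(im,(400,300)),cv2.resize(im2,(400,300))])[:,:,::-1])
print(proj(C,[.508,-.2588,.114]),proj(C2,[.508,-.2588,.114]))
look("insert_brass","wrist",C);look("insert_brass","side",C2);look("drift","side",C2)
todo([.508,-.2588,.2])
E
```

```text
0.029259899575788947 49.98882830142975
[326.42214018 241.24795558] [335.34085855 372.18053942]
wrist insert_brass 0.9 [ 0.5   -0.254  0.1  ] [331. 227.]
side insert_brass 0.63 [ 0.507 -0.257  0.104] [334. 378.]
side drift 0.91 [ 0.599 -0.141  0.095] [394. 300.]
side drift 0.73 [ 0.501 -0.274  0.197] [331. 316.]
side drift 0.63 [ 0.485 -0.14   0.101] [299. 305.]
t 5.7 tcp [ 0.5076 -0.2574  0.2345] toolshift mm [-0.6 -1.4 34.5] yaw of tool y 1.462 zaxis [-0.0017  0.0013 -1.    ] F [-0.5  0.6 -2.5]
```

View pics/c3.png

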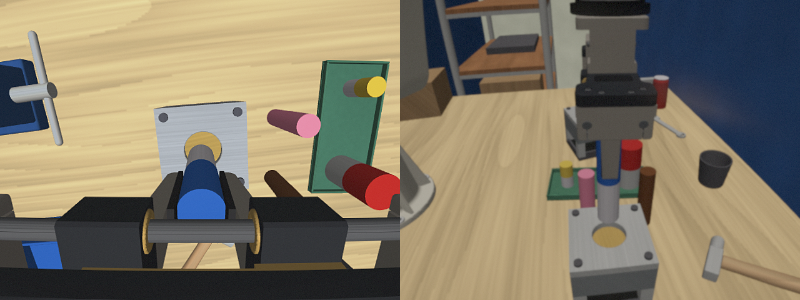

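The left view (wrist) shows the drift over the hole, whose centre is at about (325,239) in full-size pixels against the predicted (326,241). The side view agrees. I'll lower into the hole.

Call:
move_arm([
  [[-0.3,-0.7,10,0,20],[-0.3,-0.7,10,0,20],[0,0,8,0,20],[0,0,6,0,20],[0,0,6,0,20],[0,0,4,0,20],[0,0,0,0,20]],
])

```text
time: 6.28
tcp_pos: [0.5081, -0.2598, 0.1905]
orientation: [-0.172, -3.135, -0.001]
ft_force: [-0.0, -0.3, -2.5]
gripper_width: 0.029
gripper_force: 50.0
```

Call:
move_arm([
  [[0,0,3,0,20],[0,0,3,0,20],[0,0,3,0,20],[0,0,3,0,20],[0,0,3,0,20],[0,0,3,0,20]],
])

```text
time: 6.78
tcp_pos: [0.5095, -0.2606, 0.1746]
orientation: [0.172, 3.135, -0.001]
ft_force: [-0.8, 0.5, 5.4]
gripper_width: 0.0294
gripper_force: 50.0
```

Call:
move_arm([
  [[0,0,3.5,0,20],[0,0,3.5,0,20],[0,0,3.5,0,20],[0,0,3.5,0,20],[0,0,3.5,0,20],[0,0,3.5,0,20],[0,0,3.5,0,20],[0,0,3.5,0,20]],
])

```text
time: 7.45
tcp_pos: [0.508, -0.2599, 0.1447]
orientation: [-0.172, -3.136, -0.001]
ft_force: [-0.4, 0.6, -3.1]
gripper_width: 0.0294
gripper_force: 50.0
```

Call:
move_arm([
  [[0,0,3.5,0,20],[0,0,3.5,0,20],[0,0,3.5,0,20],[0,0,0,0,20],[0,0,0,0,20],[0,0,0,0,20]],
])

```text
time: 7.95
tcp_pos: [0.5087, -0.2602, 0.1352]
orientation: [0.172, 3.137, -0.0]
ft_force: [0.3, -0.4, -2.4]
gripper_width: 0.0291
gripper_force: 50.0
```

```bash
python3 - <<'E'
from h import *
im2,C2=snap("side","s4.png")
look("insert_brass","side",C2);look("drift","side",C2)
todo([.508,-.2588,.2])
E
```

```text
side drift 0.91 [ 0.477 -0.136  0.111] [291. 296.]
side drift 0.74 [ 0.505 -0.273  0.117] [335. 382.]
side drift 0.68 [ 0.603 -0.142  0.119] [399. 284.]
t 8.1 tcp [ 0.5087 -0.2602  0.1353] toolshift mm [  0.9   1.3 -64.7] yaw of tool y 1.461 zaxis [ 4.e-04 -2.e-04 -1.e+00] F [ 0.1 -0.1 -2.9]
```

Call:
move_arm([
  [[0,0,-8,0,20],[0,0,-10,0,20],[0,0,-12,0,20],[0,0,-15,0,20],[0,0,-15,0,20],[0,0,-15,0,20],[0,0,-15,0,20],[0,0,-10,0,20],[0,0,0,0,20]],
])

```text
time: 8.85
tcp_pos: [0.51, -0.2609, 0.2385]
orientation: [0.172, 3.132, -0.003]
ft_force: [-0.1, -0.0, -2.6]
gripper_width: 0.0294
gripper_force: 50.0
```

```bash
python3 - <<'E'
from h import *
im2,C2=snap("side","s5.png"); im,C=snap("wrist","w5.png")
look("insert_brass","side",C2);look("insert_brass","wrist",C)
cv2.imwrite("pics/c5.png",np.hstack([cv2.resize(im[150:400,200:440],(380,396)),cv2.resize(im2[230:480,240:480],(380,396))])[:,:,::-1])
todo([.5247,.0026,.2352])
E
```

```text
wrist insert_brass 0.6 [ 0.508 -0.258  0.043] [324. 222.]
t 9.05 tcp [ 0.5081 -0.2599  0.2344] toolshift mm [ 12.2 262.7  -0.7] yaw of tool y 1.461 zaxis [-1.1e-03  5.0e-04 -1.0e+00] F [-0.1 -0.  -3. ]
```

View pics/c5.png

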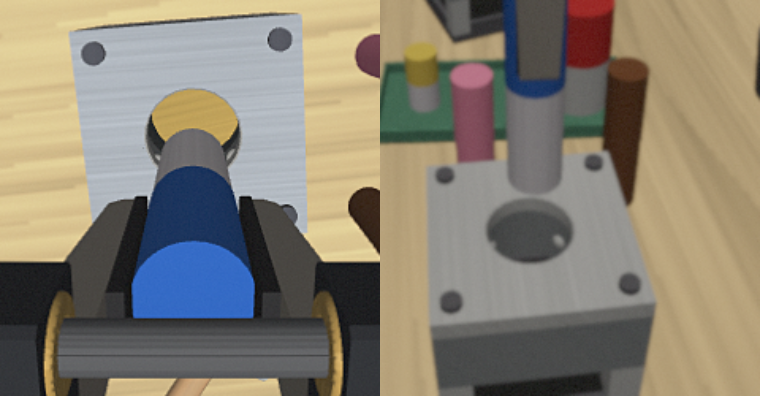

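The insert shows deep below the hole: the wrist network puts its surface at z≈0.043, and a top at 0.040 is expected on the catch floor. So it has dropped. Next, back to the tray.

Call:
move_arm([
  [[1,20.7,0,0,20],[1.4,30.2,0,0,20],[1.4,30.2,0,0,20],[1.4,30.2,0,0,20],[1.4,30.2,0,0,20],[1.4,30.2,0,0,20],[1.4,30.2,0,0,20],[1.4,30.2,0,0,20],[1.4,30.2,0,0,20],[0,0,0,0,20]],
])

```text
time: 9.88
tcp_pos: [0.5248, 0.0062, 0.2342]
orientation: [-0.169, -3.136, -0.003]
ft_force: [0.0, -0.0, -2.2]
gripper_width: 0.0295
gripper_force: 50.0
```

Call:
move_arm([
  [[0,0,0,0,20],[0,0,0,0,20],[0,0,0,0,20],[0,0,0,0,20]],
])

```text
time: 10.22
tcp_pos: [0.525, 0.0008, 0.2348]
orientation: [-0.174, -3.136, 0.0]
ft_force: [-1.0, 0.6, -1.7]
gripper_width: 0.0293
gripper_force: 50.0
```

```bash
python3 - <<'E'
from h import *
im2,C2=snap("side","s6.png"); im,C=snap("wrist","w6.png")
cv2.imwrite("pics/c6.png",np.hstack([cv2.resize(im,(400,300)),cv2.resize(im2,(400,300))])[:,:,::-1])
todo([.5247,.0026,.0858])
E
```

```text
t 10.32 tcp [0.5251 0.001  0.235 ] toolshift mm [  0.6   1.6 149.2] yaw of tool y 1.46 zaxis [-2.e-04 -1.e-04 -1.e+00] F [-0.7  0.3 -1.7]
```

View pics/c6.png

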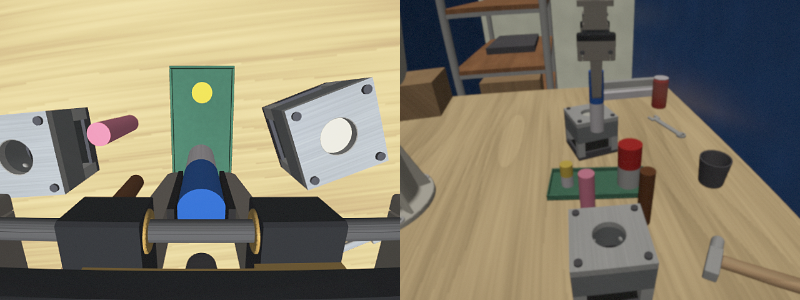

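The drift hangs upright over the free middle place of the tray, with yellow ahead, red behind and white still in its holder. I'll lower it, slowing near the floor.

Call:
move_arm([
  [[0.3,0.8,22,0,20],[0.3,0.8,30,0,20],[0,0,30,0,20],[0,0,25,0,20],[0,0,18,0,20],[0,0,10,0,20],[0,0,5,0,20],[0,0,3,0,20],[0,0,0,0,20],[0,0,0,0,20]],
])

```text
time: 11.15
tcp_pos: [0.5256, 0.0035, 0.093]
orientation: [0.172, 3.135, 0.0]
ft_force: [0.5, -0.1, -2.0]
gripper_width: 0.0291
gripper_force: 50.0
```

Call:
move_arm([
  [[0,0,1,0,20],[0,0,1,0,20],[0,0,1,0,20],[0,0,1,0,20],[0,0,0,0,20],[0,0,0,0,20]],
])

```text
time: 11.65
tcp_pos: [0.5247, 0.0036, 0.0881]
orientation: [-0.172, -3.137, -0.0]
ft_force: [-0.5, -0.6, -2.7]
gripper_width: 0.0292
gripper_force: 50.0
```

Call:
move_arm([
  [[0,0,0.8,0,20],[0,0,0.8,0,20],[0,0,0,0,20],[0,0,0,0,20]],
])

```text
time: 11.98
tcp_pos: [0.5247, 0.0036, 0.0864]
orientation: [-0.172, -3.137, 0.0]
ft_force: [-0.5, 0.3, -3.6]
gripper_width: 0.029
gripper_force: 50.0
```

Call:
move_arm([
  [[0,0,0.6,0,20],[0,0,0,0,20],[0,0,0,0,20],[0,0,0,0,20]],
])

```text
time: 12.32
tcp_pos: [0.5247, 0.0036, 0.0859]
orientation: [-0.172, -3.137, -0.0]
ft_force: [0.5, -0.8, -1.5]
gripper_width: 0.0291
gripper_force: 50.0
```

Call:
move_arm([
  [[0,0,0.6,0,20],[0,0,0,0,20],[0,0,0,0,20],[0,0,0,0,20]],
])

```text
time: 12.65
tcp_pos: [0.525, 0.0035, 0.0858]
orientation: [0.172, 3.136, -0.0]
ft_force: [-1.4, -0.2, 6.2]
gripper_width: 0.0293
gripper_force: 50.0
```

The force has turned upward, so the drift is on the tray floor. I'll release it and rise.

Call:
move_arm([
  [[0,0,0,0,34],[0,0,0,0,40],[0,0,0,0,50],[0,0,0,0,60],[0,0,0,0,70],[0,0,0,0,70],[0,0,0,0,70]],
])

```text
time: 13.23
tcp_pos: [0.5248, 0.0036, 0.0853]
orientation: [0.172, 3.137, 0.0]
ft_force: [0.1, 0.2, -0.3]
gripper_width: 0.0696
gripper_force: 0.0
```

Call:
move_arm([
  [[0,0,-10,0,70],[0,0,-20,0,70],[0,0,-30,0,70],[0,0,-30,0,70],[0,0,-30,0,70],[0,0,-10,0,70],[0,0,0,0,70],[0,0,0,0,70]],
])

```text
time: 13.9
tcp_pos: [0.5247, 0.0036, 0.2153]
orientation: [0.172, 3.136, 0.0]
ft_force: [-0.1, -0.6, -0.2]
gripper_width: 0.0699
gripper_force: 0.0
```

```bash
python3 - <<'E'
from h import *
im2,C2=snap("side","s7.png"); im,C=snap("wrist","w7.png")
cv2.imwrite("pics/c7.png",np.hstack([cv2.resize(im,(400,300)),cv2.resize(im2,(400,300))])[:,:,::-1])
look("drift","wrist",C);look("drift","side",C2);look("insert_brass","wrist",C)
todo([.5247,.0026,.0858])
E
```

```text
wrist drift 0.93 [0.517 0.003 0.135] [320. 244.]
wrist drift 0.91 [ 0.483 -0.114  0.113] [166. 211.]
wrist drift 0.81 [ 0.586 -0.139  0.051] [189. 304.]
side drift 0.98 [ 0.595 -0.142  0.097] [391. 300.]
side drift 0.63 [ 0.52  -0.011  0.083] [315. 255.]
side drift 0.57 [ 0.487 -0.142  0.107] [301. 302.]
wrist insert_brass 0.4 [0.489 0.008 0.004] [322. 188.]
t 14.15 tcp [0.5239 0.0036 0.2138] toolshift mm [ -1.2  -0.8 128. ] yaw of tool y 1.461 zaxis [-0.0027 -0.     -1.    ] F [ 0.6  0.4 -0.6]
```

View pics/c7.png

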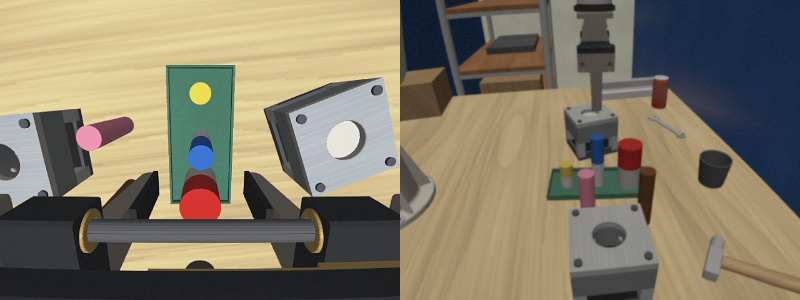

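The blue drift stands upright in the tray's middle place, at (200,157) in the left half of the picture. The white insert is still in place, the brass holder is empty at pocket height, and the gripper is clear.

```bash
python3 -c "
from cell import ctrl; print(ctrl.sign_off())"
```

```text
the job is handed in; nothing more can be done
None
```

The brass insert has been pushed out and dropped onto the catch floor, the blue drift stands upright again in the middle of the green tray, the white insert is still in place, and the job is handed in at about 14 s.

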